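# Weigh the sample jar from behind the reagent bottles

### The arm

A 7-joint arm with a two-finger parallel gripper is mounted at the origin on the work surface. World frame = base frame: x ahead of the robot, y to its left, z up, the work surface at z = 0. Lengths are in m, angles in rad, forces in N, time in s.
With the tool pointing down it reaches from about 0.4 to 0.85 m from the base axis. Payload 10.4 kg.
Tool frame: the origin (TCP) lies midway between the tips of the shut fingers; the grasp point (between the pads) lies 19 mm behind it; z points along the fingers, x is the direction in which the jaws open and shut, and the axes are right-handed (so a half turn about z gives the same grasp; the last joint's range is limited). The gripper opens to 85 mm and grips with 20 to 120 N. Pads are 22 mm wide; open, the fingers measure 114 mm over their backs; the gripper's body (76 mm by 85 mm) begins 54 mm behind the grasp point. The pads swing forward as they close: fully open they stand 13 mm farther back than shut.
Start: joints at [-1.294, 0.332, -0.065, 1.46, 0.022, 1.35, -0.088], TCP at [0.185, 0.597, 0.231] pointing down, gripper open.
Joint ranges: [-2.6, 2.6], [-0.5, 2.12], [-1.47, 1.34], [0.16, 2.42], [-1.27, 4.41], [0.06, 2.06], [-2.6, 2.6]. Speed limits (rad/s): [2.22, 2.22, 2.79, 2.79, 3.14, 3.14, 3.14].

### API

Orientations are given as a unit quaternion [x, y, z, w].
In Python, from workcell import manip, cams gives the robot as it stands.
- The arm moves only by the tool move_arm, never from a script. Its argument "moves" is a list of rows, each a list of 7 numbers: the turn, a rotation vector about the tool's x, y, z in degrees, then the shift along the tool's x, y, z in m, then the finger opening in m, from 0 to 0.0854. A call has 1 to 10 rows; each row is the pose to reach, as a shift and turn from the pose commanded when the call began, along the tool's axes at that moment; what a row does not reach only later rows make up. A row lasts 1/10 s, in which the tool goes at most 50 mm and 8.59 degrees, less where a joint would pass 70% of its speed; a pose out of reach is approached as far as the arm can. A call with a gripper value outside its range is refused whole. The fingers move at their own pace and stop on an object; "grip_force" is the grip in N (left out, the last holds). Time passes only in rows, so rows that repeat a pose let the fingers close. It gives the time, the measured TCP pose, the force and the opening at its end, in the units of the state.
- manip.get_obs(): the state, without advancing time (a new reading comes with each control period).
- cams.camera(name): name is "scene" or "top"; returns the picture (480x640x3 uint8, red, green, blue); there is no depth.
- cams.camera_params(name): a dict with "fx", "fy", "cx", "cy" (pixels), "dist_coeffs" ([k1, k2, p1, p2, k3] as OpenCV has them; the pictures are not rectified), "xyz" and "rotation" of the camera in the world. Camera axes: x right, y up, looking along -z (the intrinsics and any distortion apply to the point x, -y, -z); pixel columns grow to the right and rows downward; lengths in m; the calibration is good to about 2 mm. A picture is of the moment at which its call begins. camera_params takes no time and is no camera call.
- manip.hand_in(): hands the job in, once; it reports no verdict.
The state is a dict: "clock": time; "joint_pos": joint angles; "joint_velocities": joint speeds; "tau": joint torques, N m; "position": TCP position; "ee_rot": TCP orientation; "ft_force": force on the tool from outside, world axes, zero at the start; "torque": the same for the moment, N m; "grip_width": opening from 0.0 (shut) to 1.0 (fully open).
Only numpy, scipy, OpenCV 4.12 (cv2) and the standard library are available. Lean on these libraries where they do the work, as an engineer would, in place of code of your own. Each camera call takes 0.05 s, during which the arm holds its last target. There are 200 camera calls.

### The job

The white sample jar has to go on the balance, but three amber bottles stand in front of it. First clear all three bottles onto the grey tray, leaving the jar where it is; then stand the jar in the middle of the balance pan; and when it is there put every bottle back on its own pad, centred: the square bottle on the square pad, the wide round one on the large round pad, the slim one on the small round pad. Keep everything upright.

Things in the scene. Friction and masses are not known exactly. Their poses are not given: they have to be found in the camera images.
- round_center (a point): Amber glass reagent bottle with a black screw cap, 116 mm tall overall, standing on its own pad at the start. This point is on its upright axis, half-way up (58 mm above its underside); z is up. Wide round bottle: body 58 mm in diameter up to 82 mm, then a shoulder and a cap 34 mm in diameter. About 0.3 kg.
- square_center (a point): Amber glass reagent bottle with a black screw cap, 116 mm tall overall, standing on its own pad at the start. This point is on its upright axis, half-way up (58 mm above its underside); z is up. Square bottle: body 50 x 50 mm with rounded edges up to 86 mm, then a shoulder and a cap 34 mm in diameter. x and y are square to its sides. About 0.3 kg.
- slim_center (a point): Amber glass reagent bottle with a black screw cap, 116 mm tall overall, standing on its own pad at the start. This point is on its upright axis, half-way up (58 mm above its underside); z is up. Slim round bottle: body 38 mm in diameter up to 84 mm, then a shoulder and a cap 26 mm in diameter. About 0.18 kg.
- jar_center (a point): Squat white plastic sample jar with a white screw lid (a grey disc on top), 48 mm tall; body 50 mm in diameter, the lid (upper 14 mm) 54 mm. It stands on a steel base plate (6 mm thick, 200 x 250 mm, with a 16 mm high lip along its far edge, 53 mm beyond the jar), behind the bottles as seen from the robot: the three pads form an arc about 90 mm from it. This point is on its upright axis, half-way up (24 mm above its underside). About 0.12 kg.
- pad_round: Large round black rubber pad, 80 mm in diameter, 3 mm thick, fixed on the steel base plate; home of the wide round bottle. Origin at the centre of its underside (its top is 3 mm above). Any of the three pads may have any of the three places of the arc; neighbouring pad centres are about 90 mm apart or, for the two outer ones, 156 mm.
- pad_square: Square black rubber pad, 70 x 70 mm, 3 mm thick, fixed on the steel base plate; home of the square bottle. Origin at the centre of its underside (its top is 3 mm above); x and y square to its sides.
- pad_slim: Small round black rubber pad, 56 mm in diameter, 3 mm thick, fixed on the steel base plate; home of the slim bottle. Origin at the centre of its underside (its top is 3 mm above).
- tray: Empty grey plastic tray, fixed, on the left or the right of the bottles: 300 mm (its x) by 150 mm (its y) outside, floor and walls 5 mm thick, rim 16 mm above the bench. Origin at the centre of its underside. It has room for the three bottles in a row along its x, 85 mm apart.
- pan (a point): Centre of the top surface of the balance's round steel pan, 124 mm in diameter, 80 mm above the bench; fixed, does not yield. The balance is a grey box 300 mm long (x) by 200 mm with its top at 64 mm, on the opposite side from the tray; the pan's centre is 50 mm beyond the middle of the box along its x. z is up.

How it is judged:
On the way, in this order (a step that is already met when the one before it is completed fails the run):
1. all three bottles stand released on the tray, the jar still where it was (x of round_center in the frame of tray between -0.135 and 0.135 m and y of round_center in the frame of tray between -0.06 and 0.06 m and z of each of round_center, square_center, slim_center in the frame of tray below 0.072 m and angle between each of round_center, square_center, slim_center's own z axis and vertical below 0.15 rad and contact force between the fingers and round below 0.1 N and x of square_center in the frame of tray between -0.135 and 0.135 m and y of square_center in the frame of tray between -0.06 and 0.06 m and contact force between the fingers and square below 0.1 N and x of slim_center in the frame of tray between -0.135 and 0.135 m and y of slim_center in the frame of tray between -0.06 and 0.06 m and contact force between the fingers and slim below 0.1 N and distance of jar_center from where it was at the start of the episode below 0.03 m), for 0.2 s.
2. the jar stands released on the balance pan, the bottles still on the tray (horizontal distance between jar_center and pan below 0.02 m and z of jar_center in the frame of pan between 0.018 and 0.03 m and angle between each of jar_center, round_center, square_center, slim_center's own z axis and vertical below 0.15 rad and contact force between the fingers and jar below 0.1 N and x of round_center in the frame of tray between -0.135 and 0.135 m and y of round_center in the frame of tray between -0.06 and 0.06 m and z of each of round_center, square_center, slim_center in the frame of tray below 0.072 m and x of square_center in the frame of tray between -0.135 and 0.135 m and y of square_center in the frame of tray between -0.06 and 0.06 m and x of slim_center in the frame of tray between -0.135 and 0.135 m and y of slim_center in the frame of tray between -0.06 and 0.06 m), for 0.2 s.
At the end, for the whole second after the job is handed in: The jar stands upright on the balance pan within 20 mm of its centre, and each bottle stands upright on the pad of its own shape within 12 mm of the pad's centre; all released and at rest (horizontal distance between round_center and pad_round below 0.012 m and z of round_center in the frame of pad_round between 0.055 and 0.067 m and angle between each of round_center, square_center, slim_center, jar_center's own z axis and vertical below 0.15 rad and linear speed of each of round, square, slim, jar below 0.02 m/s and horizontal distance between square_center and pad_square below 0.012 m and z of square_center in the frame of pad_square between 0.055 and 0.067 m and horizontal distance between slim_center and pad_slim below 0.012 m and z of slim_center in the frame of pad_slim between 0.055 and 0.067 m and horizontal distance between jar_center and pan below 0.02 m and z of jar_center in the frame of pan between 0.018 and 0.03 m); the robot touches nothing.
It fails at once if a bottle or the jar is tipped over (more than about 35 degrees) (angle between any of round_center, square_center, slim_center, jar_center's own z axis and vertical above 0.6 rad).
It also fails if it takes over 144 s, if anything falls off the work surface, if the arm or the gripper's body presses on something with over 40 N, if the wrist force passes 120 N, or if a joint passes its speed limit or range.

## Working session

There is one attempt and no reset: what is moved stays moved. The work goes in short steps, Python scripts to look and compute and a tool call to move; the robot and the scene stay as the last step left them, time stands still between calls to the robot, and variables do not carry over. Pictures are saved under pics/ and viewed, about 12 in all and at most 16, crops included, and the job is handed in when it is done.

Besides the shell and the picture viewer there is one more tool, called after "Request:" as name(argument=value, ...), one argument or row to a line, values as JSON. move_arm: Moves the arm, as the interface text tells. Its arguments: {"type":"object","properties":{"moves":{"type":"array","items":{"type":"array","items":{"type":"number"}}},"grip_force":{"type":"number"}},"required":["moves"]}

```bash
ls; mkdir -p pics; python3 - <<'E'
from workcell import manip, cams
import cv2
for n in("scene","top"):
    cv2.imwrite(f"pics/{n}0.png",cams.camera(n)[:,:,::-1]); print(n,cams.camera_params(n))
print(manip.get_obs())
E
```

```text
pics
scene {'fx': 495.55566346185543, 'fy': 495.55566346185543, 'cx': 310.4859432513416, 'cy': 238.16313808353175, 'dist_coeffs': array([0.00623125, 0.        , 0.        , 0.        , 0.        ]), 'xyz': array([ 0.91640193, -0.59808654,  0.65263718]), 'rotation': array([0.41885939, 0.12719523, 0.24338043, 0.86553114])}
top {'fx': 434.40165083088266, 'fy': 434.40165083088266, 'cx': 317.4442843663813, 'cy': 236.16951793528193, 'dist_coeffs': array([0.00919885, 0.        , 0.        , 0.        , 0.        ]), 'xyz': array([ 0.45949522, -0.00585641,  0.90708651]), 'rotation': array([-0.03657202,  0.02530378,  0.7158353 , -0.69685152])}
{'clock': 0.1, 'joint_pos': array([-1.2935926 ,  0.3328271 , -0.06471023,  1.46085143,  0.02160564,
        1.34991063, -0.08849715]), 'joint_velocities': array([ 0.00060835, -0.00077288,  0.00080392, -0.00226642, -0.00216918,
        0.00057702,  0.00058094]), 'tau': array([ 1.52142173e-03, -6.26745272e+01,  4.92140511e-02, -3.92428744e+01,
        1.63280085e-02,  7.18872048e-03, -2.43782364e-05]), 'position': array([0.18448223, 0.59679895, 0.23058683]), 'ee_rot': array([ 8.04767284e-01,  5.93590091e-01, -5.04782478e-04,  4.10117445e-04]), 'ft_force': array([ 0.31658321,  0.36284865, -0.73188818]), 'torque': array([0.00375225, 0.02847988, 0.0106507 ]), 'grip_width': 1.0007280385124733}
```

View pics/scene0.png

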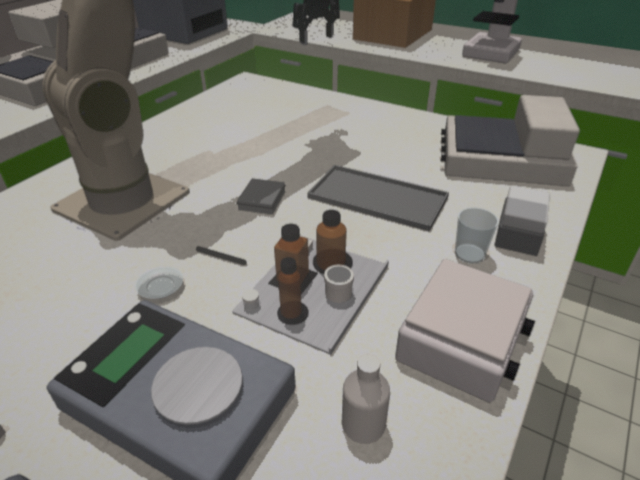

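View pics/top0.png

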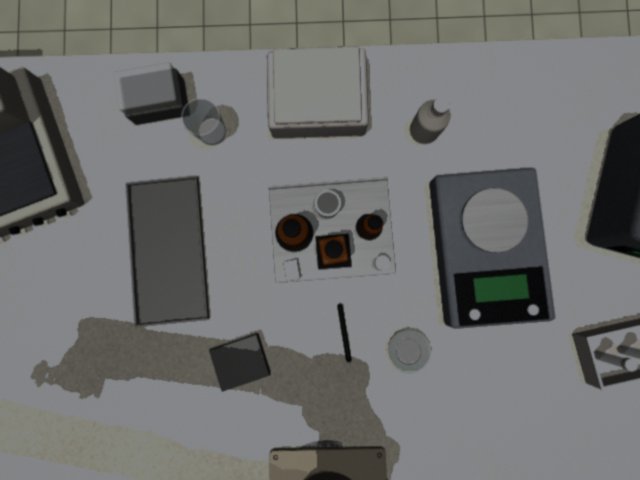

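Scene: tray on the left (y>0), balance on the right. From robot: wide bottle left (292,232 in top), square at front (334,250), slim right (370,225), jar (328,203) behind. Two small white blocks stand on the plate's near corners.

```bash
cat > h.py <<'E'
import numpy as np, cv2
from scipy.spatial.transform import Rotation as R
from workcell import manip, cams
def K(p): return np.array([[p["fx"],0,p["cx"]],[0,p["fy"],p["cy"]],[0,0,1]])
F=np.diag([1.,-1,-1])
def ray(n,uv):
    p=cams.camera_params(n)
    q=cv2.undistortPoints(np.array([[uv]],float),K(p),p["dist_coeffs"])[0,0]
    return p["xyz"],R.from_quat(p["rotation"]).apply(F@[q[0],q[1],1])
def at(n,uv,z):
    o,d=ray(n,uv); return (o+d*(z-o[2])/d[2]).round(4)
def proj(n,X):
    p=cams.camera_params(n); X=np.atleast_2d(X)
    c=(R.from_quat(p["rotation"]).inv().apply(X-p["xyz"]))@F
    return cv2.projectPoints(c,np.zeros(3),np.zeros(3),K(p),p["dist_coeffs"])[0][:,0].round(1)
def snap(n,f,box=None,s=1):
    im=cams.camera(n)[:,:,::-1].copy()
    if box: x0,y0,x1,y1=box; im=im[y0:y1,x0:x1]
    im=cv2.convertScaleAbs(im,alpha=1.4); im=cv2.resize(im,None,fx=s,fy=s,interpolation=cv2.INTER_CUBIC)
    cv2.imwrite(f"pics/{f}.png",im)
E
python3 - <<'E'
from h import *
snap("top","topc",(262,172,402,292),5)
snap("scene","scenec",(230,200,400,350),4.5)
for k,uv,z in [("round",(291,229),.125),("sq",(334,249),.125),("slim",(373,222),.125),("jar",(328,203),.054),("pan",(495,220),.08)]: print(k,at("top",uv,z))
for uv in [(128,182),(198,178),(207,319),(137,324)]: print("tray",at("top",uv,.016))
for uv in [(431,178),(535,169),(552,321),(447,327)]: print("bal",at("top",uv,.064))
for uv in [(270,188),(387,180),(395,272),(275,281)]: print("plate",at("top",uv,.006))
E
```

```text
round [0.5427 0.0533 0.125 ]
sq [ 0.5043 -0.0235  0.125 ]
slim [ 0.5512 -0.0954  0.125 ]
jar [ 0.6    -0.0159  0.054 ]
pan [ 0.5538 -0.332   0.08  ]
tray [0.6627 0.401  0.016 ]
tray [0.6669 0.254  0.016 ]
tray [0.3751 0.2362 0.016 ]
tray [0.3688 0.3789 0.016 ]
bal [ 0.642 -0.219  0.064]
bal [ 0.6536 -0.4217  0.064 ]
bal [ 0.3603 -0.4331  0.064 ]
bal [ 0.3535 -0.2352  0.064 ]
plate [0.6433 0.1047 0.006 ]
plate [ 0.6531 -0.1416  0.006 ]
plate [ 0.4603 -0.1504  0.006 ]
plate [0.4482 0.0976 0.006 ]
```

View pics/topc.png

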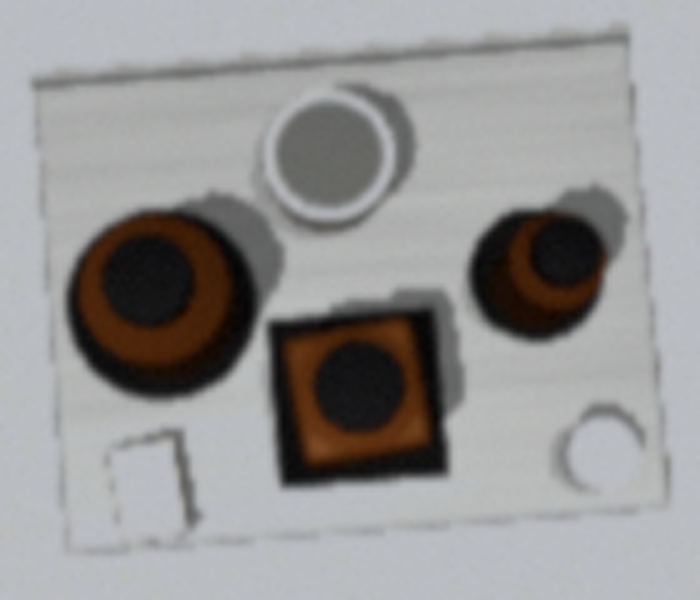

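View pics/scenec.png

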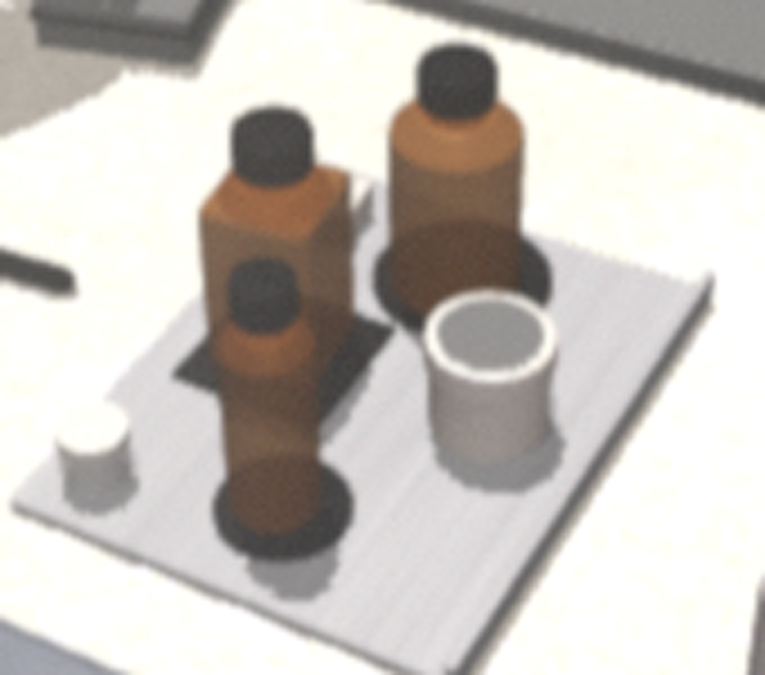

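```bash
python3 - <<'E'
from h import *
for k,a,b,z in [("round",(291.6,228),(331.6,214.2),.125),("sq",(334,249.4),(290.4,228),.125),("slim",(375.2,222),(288.7,261),.125),("jar",(327.8,203),(338.9,274.7),.054)]: print(k,at("top",a,z),at("scene",b,z))
P={k:at("top",a,.009) for k,a in [("round",(294.4,233)),("sq",(333.8,251.7)),("slim",(369.4,226.8))]}
j=at("top",(327.8,203),.054)
for k in P: print("pad",k,P[k],np.linalg.norm((P[k]-j)[:2]))
n=np.linalg.norm
print(n(P["round"]-P["sq"]),n(P["slim"]-P["sq"]),n(P["round"]-P["slim"]))
c=[at("top",(262+u/5,172+v/5),.009)[:2] for u,v in [(270,323),(433,310),(449,474),(283,487)]]
print(c,[np.degrees(np.arctan2(*(c[i]-c[k])[::-1])) for i,k in [(0,1),(3,2),(0,3),(1,2)]])
c=[at("top",(262+u/5,172+v/5),.095)[:2] for u,v in [(285,338),(408,322),(431,445),(308,466)]]
print(c,[np.degrees(np.arctan2(*(c[i]-c[k])[::-1])) for i,k in [(0,1),(3,2),(0,3),(1,2)]])
print(at("scene",(197,385),.08),at("top",(495,220),.08))
print(at("top",(262+147/5,172+485/5),.03),at("top",(262+603/5,172+455/5),.03))
E
```

```text
round [0.5444 0.0522 0.125 ] [0.5493 0.0497 0.125 ]
sq [ 0.5036 -0.0235  0.125 ] [ 0.5075 -0.0241  0.125 ]
slim [ 0.5511 -0.0994  0.125 ] [ 0.5549 -0.1002  0.125 ]
jar [ 0.6    -0.0155  0.054 ] [ 0.6044 -0.0184  0.054 ]
pad round [0.5464 0.0552 0.009 ] 0.08872119250776557
pad sq [ 0.5053 -0.0255  0.009 ] 0.09522651941554937
pad slim [ 0.555  -0.1009  0.009 ] 0.09653061690468985
0.09056323757463622 0.09030642280591127 0.15633671993488926
[array([0.5377, 0.0105]), array([ 0.5412, -0.0573]), array([ 0.4732, -0.0617]), array([0.4697, 0.0069])] [np.float64(92.95512358205075), np.float64(92.92072152100039), np.float64(3.0304768458605977), np.float64(3.702212853199409)]
[array([0.5244, 0.0034]), array([ 0.5291, -0.0428]), array([ 0.4829, -0.05  ]), array([ 0.4763, -0.0039])] [np.float64(95.80880736230316), np.float64(98.14750161858107), np.float64(8.629762183019679), np.float64(8.857958763628353)]
[ 0.5609 -0.3373  0.08  ] [ 0.5538 -0.332   0.08  ]
[0.4717 0.0613 0.03  ] [ 0.4789 -0.1224  0.03  ]
```

```bash
cat >> h.py <<'E'
def to(x,y,z,yaw=90):
    o=manip.get_obs(); r=R.from_quat(o["ee_rot"]); a=np.radians(yaw)
    X=np.array([np.cos(a),np.sin(a),0]); Z=np.array([0,0,-1.])
    T=R.from_matrix(np.c_[X,np.cross(Z,X),Z])
    print("rotdeg",np.degrees((r.inv()*T).as_rotvec()).round(2),"shift",r.inv().apply(np.array([x,y,z])-o["position"]).round(4), "pos",o["position"].round(4))
E
python3 -c "
from h import *
to(.506,-.024,.19,97)"
```

```text
rotdeg [-1.000e-02  5.000e-02 -2.418e+01] shift [-0.4983  0.4905  0.0413] pos [0.1845 0.5969 0.2308]
```

Request:
move_arm(
  moves=[
    [0,0,-2,-0.015,0.015,0,0.085],
    [0,0,-4,-0.045,0.045,0,0.085],
    [0,0,-7,-0.075,0.075,0,0.085],
    [0,0,-10,-0.105,0.105,0,0.085],
    [0,0,-13,-0.135,0.135,0,0.085],
    [0,0,-16,-0.165,0.165,0,0.085],
    [0,0,-19,-0.195,0.195,0,0.085],
    [0,0,-22,-0.225,0.225,0,0.085],
    [0,0,-24,-0.245,0.245,0,0.085],
    [0,0,-24,-0.25,0.25,0,0.085],
  ],
  grip_force=60,
)

```text
clock: 1.2
position: [0.3512, 0.2815, 0.2315]
ee_rot: [0.665, 0.747, 0.0, 0.0]
ft_force: [-0.3, 0.4, 0.2]
grip_width: 0.994
```

```bash
python3 -c "
from h import *
to(.506,-.024,.19,97)"
```

```text
rotdeg [ 0.02 -0.   -0.39] shift [-0.3213  0.1186  0.0415] pos [0.3512 0.2815 0.2315]
```

Request:
move_arm(
  moves=[
    [0,0,0,-0.015,0.006,0,0.085],
    [0,0,0,-0.05,0.018,0,0.085],
    [0,0,0,-0.09,0.033,0,0.085],
    [0,0,0,-0.13,0.048,0,0.085],
    [0,0,0,-0.17,0.063,0,0.085],
    [0,0,0,-0.21,0.078,0,0.085],
    [0,0,0,-0.25,0.093,0.01,0.085],
    [0,0,0,-0.29,0.108,0.02,0.085],
    [0,0,0,-0.315,0.117,0.03,0.085],
    [0,0,0,-0.321,0.119,0.041,0.085],
  ],
)

```text
clock: 2.2
position: [0.5068, -0.0226, 0.1899]
ee_rot: [0.665, 0.747, -0.0, 0.001]
ft_force: [-0.3, 0.4, 0.6]
grip_width: 0.998
```

```bash
python3 -c "
from h import *
to(.506,-.024,.058,97)
snap('scene','s1',(230,150,400,300),4.5)"
```

```text
rotdeg [ 0.03  0.06 -0.4 ] shift [-0.0012 -0.0011  0.1319] pos [ 0.5068 -0.0226  0.1899]
```

View pics/s1.png

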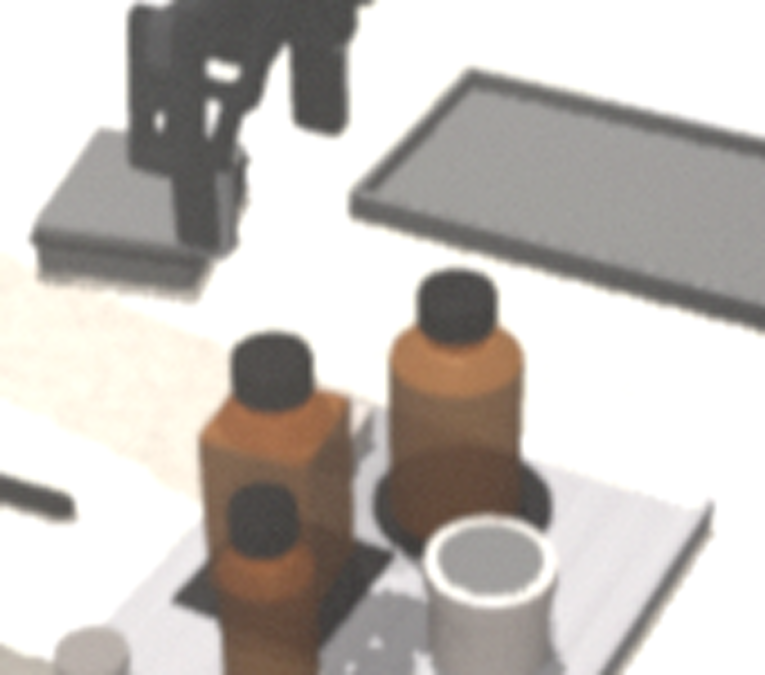

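The open fingers (tips at crop (200,243) and (322,130)) stand above and straddle the square bottle's cap (272,350). Descending.

Request:
move_arm(
  moves=[
    [0,0,0,-0.001,-0.001,0.015,0.085],
    [0,0,0,-0.001,-0.001,0.035,0.085],
    [0,0,0,-0.001,-0.001,0.055,0.085],
    [0,0,0,-0.001,-0.001,0.075,0.085],
    [0,0,0,-0.001,-0.001,0.095,0.085],
    [0,0,0,-0.001,-0.001,0.11,0.085],
    [0,0,0,-0.001,-0.001,0.122,0.085],
    [0,0,0,-0.001,-0.001,0.13,0.085],
    [0,0,0,-0.001,-0.001,0.132,0.085],
    [0,0,0,-0.001,-0.001,0.132,0.07],
  ],
)

```text
clock: 3.25
position: [0.5051, -0.0209, 0.0584]
ee_rot: [0.664, 0.748, 0.0, -0.0]
ft_force: [-0.2, -0.1, 0.7]
grip_width: 0.85
```

Request:
move_arm(
  moves=[
    [0,0,0,0,0,0,0.045],
    [0,0,0,0,0,0,0.03],
    [0,0,0,0,0,0,0.03],
    [0,0,0,0,0,0,0.03],
    [0,0,0,0,0,0,0.03],
    [0,0,0,0,0,0,0.03],
  ],
)

```text
clock: 3.85
position: [0.5057, -0.0214, 0.0592]
ee_rot: [0.664, 0.748, 0.001, 0.0]
ft_force: [-0.8, -2.0, 5.7]
grip_width: 0.582
```

Request:
move_arm(
  moves=[
    [0,0,0,0,0,-0.005,0.03],
    [0,0,0,0,0,-0.018,0.03],
    [0,0,0,0,0,-0.036,0.03],
    [0,0,0,0,0,-0.054,0.03],
    [0,0,0,0,0,-0.072,0.03],
    [0,0,0,0,0,-0.09,0.03],
    [0,0,0,0,0,-0.108,0.03],
    [0,0,0,0,0,-0.126,0.03],
    [0,0,0,0,0,-0.138,0.03],
    [0,0,0,0,0,-0.142,0.03],
  ],
)

```text
clock: 4.85
position: [0.5055, -0.0213, 0.2019]
ee_rot: [0.664, 0.748, 0.001, 0.001]
ft_force: [0.4, 0.1, -2.1]
grip_width: 0.579
```

```bash
python3 -c "
from h import *
to(.603,.323,.2,92)
snap('scene','s2',(200,100,460,300),3)"
```

```text
rotdeg [ 0.12 -0.03  4.82] shift [0.3302 0.1377 0.0023] pos [ 0.5055 -0.0213  0.2019]
```

View pics/s2.png

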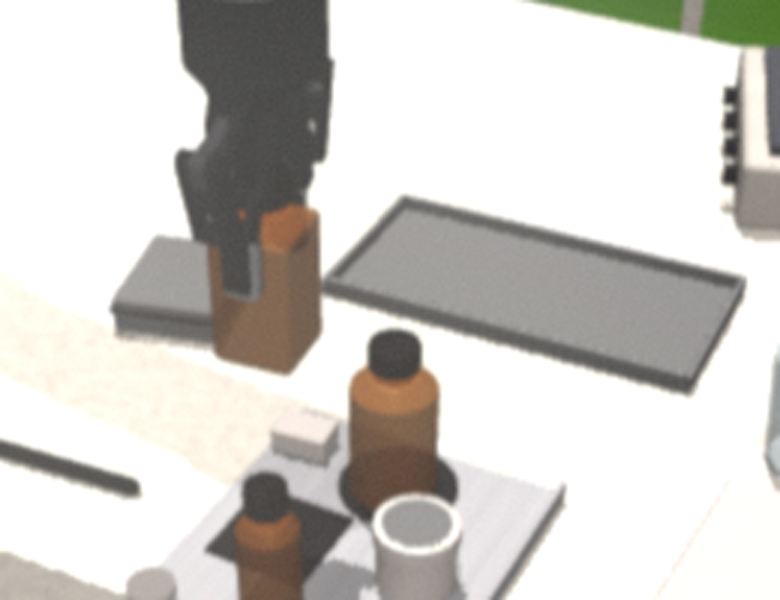

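The square bottle is held upright (~(265,290) in the crop), well above the round bottle's cap (395,355). Turn to the tray.

Request:
move_arm(
  moves=[
    [0,0,0.5,0.008,0.003,0,0.03],
    [0,0,1,0.028,0.011,0,0.03],
    [0,0,1.5,0.053,0.022,0,0.03],
    [0,0,2,0.083,0.034,0,0.03],
    [0,0,2.5,0.113,0.047,0,0.03],
    [0,0,3,0.143,0.06,0,0.03],
    [0,0,3.5,0.173,0.072,0,0.03],
    [0,0,4,0.203,0.085,0,0.03],
    [0,0,4.5,0.233,0.097,0,0.03],
    [0,0,5,0.263,0.11,0,0.03],
  ],
)

```text
clock: 5.9
position: [0.5824, 0.255, 0.1987]
ee_rot: [0.696, 0.718, -0.001, -0.001]
ft_force: [0.7, 0.0, -3.3]
grip_width: 0.581
```

```bash
python3 -c "
from h import *
to(.603,.323,.055,92)"
```

```text
rotdeg [-0.13  0.04 -0.19] shift [0.0674 0.0231 0.1436] pos [0.5824 0.255  0.1987]
```

Request:
move_arm(
  moves=[
    [0,0,0,0.02,0.007,0,0.03],
    [0,0,0,0.042,0.014,0.005,0.03],
    [0,0,0,0.06,0.02,0.02,0.03],
    [0,0,0,0.067,0.023,0.04,0.03],
    [0,0,0,0.067,0.023,0.065,0.03],
    [0,0,0,0.067,0.023,0.09,0.03],
    [0,0,0,0.067,0.023,0.11,0.03],
    [0,0,0,0.067,0.023,0.126,0.03],
    [0,0,0,0.067,0.023,0.136,0.03],
    [0,0,0,0.067,0.023,0.14,0.03],
  ],
)

```text
clock: 6.9
position: [0.6032, 0.3207, 0.0589]
ee_rot: [0.696, 0.718, -0.001, -0.0]
ft_force: [-0.5, 0.6, -2.8]
grip_width: 0.582
```

Request:
move_arm(
  moves=[
    [0,0,0,0,0,0.001,0.03],
    [0,0,0,0,0,0.002,0.03],
    [0,0,0,0,0,0.002,0.03],
    [0,0,0,0,0,0.002,0.03],
  ],
)

```text
clock: 7.3
position: [0.6041, 0.3209, 0.059]
ee_rot: [0.696, 0.718, 0.001, 0.0]
ft_force: [0.0, 0.4, -2.0]
grip_width: 0.583
```

Request:
move_arm(
  moves=[
    [0,0,0,0,0,0.001,0.03],
    [0,0,0,0,0,0.002,0.03],
    [0,0,0,0,0,0.002,0.03],
  ],
)

```text
clock: 7.6
position: [0.6037, 0.3207, 0.0562]
ee_rot: [0.696, 0.718, -0.0, -0.0]
ft_force: [-0.5, 0.1, -3.8]
grip_width: 0.583
```

Request:
move_arm(
  moves=[
    [0,0,0,0,0,0.001,0.03],
    [0,0,0,0,0,0.0015,0.03],
    [0,0,0,0,0,0.0015,0.03],
  ],
)

```text
clock: 7.9
position: [0.604, 0.3207, 0.0554]
ee_rot: [0.696, 0.718, 0.0, 0.0]
ft_force: [-2.9, -1.7, 3.0]
grip_width: 0.578
```

Request:
move_arm(
  moves=[
    [0,0,0,0,0,0,0.06],
    [0,0,0,0,0,0,0.085],
    [0,0,0,0,0,0,0.085],
    [0,0,0,0,0,0,0.085],
    [0,0,0,0,0,-0.01,0.085],
    [0,0,0,0,0,-0.03,0.085],
    [0,0,0,0,0,-0.06,0.085],
    [0,0,0,0,0,-0.1,0.085],
    [0,0,0,0,0,-0.13,0.085],
    [0,0,0,0,0,-0.14,0.085],
  ],
)

```text
clock: 8.9
position: [0.6053, 0.3211, 0.1998]
ee_rot: [0.696, 0.718, 0.003, 0.001]
ft_force: [0.8, 0.3, 0.7]
grip_width: 0.996
```

```bash
python3 -c "
from h import *
to(.547,.051,.195,92)"
```

```text
rotdeg [ 0.3  -0.18 -0.19] shift [-0.2682 -0.0668  0.0036] pos [0.6053 0.3211 0.1998]
```

Request:
move_arm(
  moves=[
    [0,0,0,-0.015,-0.004,0,0.085],
    [0,0,0,-0.045,-0.011,0,0.085],
    [0,0,0,-0.08,-0.02,0,0.085],
    [0,0,0,-0.115,-0.029,0,0.085],
    [0,0,0,-0.15,-0.037,0,0.085],
    [0,0,0,-0.185,-0.046,0,0.085],
    [0,0,0,-0.22,-0.055,0,0.085],
    [0,0,0,-0.25,-0.062,0,0.085],
    [0,0,0,-0.265,-0.066,0,0.085],
    [0,0,0,-0.268,-0.067,0,0.085],
  ],
)

```text
clock: 9.9
position: [0.5452, 0.0491, 0.195]
ee_rot: [0.697, 0.717, 0.0, -0.0]
ft_force: [0.6, 0.0, 0.4]
grip_width: 0.994
```

Request:
move_arm(
  moves=[
    [0,0,0,0,0,0,0.085],
    [0,0,0,0,0,0,0.085],
  ],
)

```text
clock: 10.1
position: [0.5456, 0.0527, 0.1947]
ee_rot: [0.695, 0.719, 0.0, -0.0]
ft_force: [0.1, 0.6, -0.8]
grip_width: 0.995
```

```bash
python3 -c "
from h import *
to(.547,.051,.058,92)
snap('top','t1')
p=proj('top',[[.547,.051,.125],[.547,.051,.21]]);print(p)"
```

```text
rotdeg [-0.01 -0.02 -0.04] shift [-0.0018  0.0014  0.1367] pos [0.5456 0.0527 0.1947]
[[292.2 226.6]
 [288.3 220.8]]
```

View pics/t1.png

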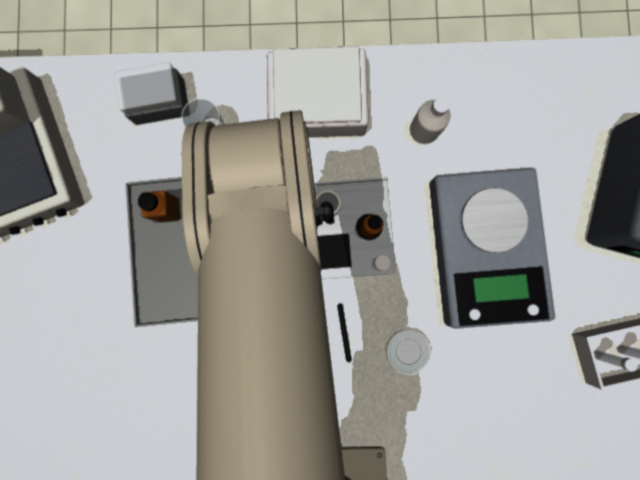

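The square bottle stands in the far end of the tray (157,205); the arm hides the round bottle; jar untouched. Go on.

Request:
move_arm(
  moves=[
    [0,0,0,-0.002,0.001,0.01,0.085],
    [0,0,0,-0.002,0.001,0.03,0.085],
    [0,0,0,-0.002,0.001,0.055,0.085],
    [0,0,0,-0.002,0.001,0.08,0.085],
    [0,0,0,-0.002,0.001,0.105,0.085],
    [0,0,0,-0.002,0.001,0.125,0.085],
    [0,0,0,-0.002,0.001,0.134,0.085],
    [0,0,0,-0.002,0.001,0.137,0.085],
    [0,0,0,-0.002,0.001,0.137,0.085],
    [0,0,0,-0.002,0.001,0.137,0.07],
  ],
)

```text
clock: 11.15
position: [0.5471, 0.0489, 0.0587]
ee_rot: [0.696, 0.718, 0.001, 0.0]
ft_force: [0.5, 1.0, -0.1]
grip_width: 0.849
```

Request:
move_arm(
  moves=[
    [0,0,0,0,0,0,0.055],
    [0,0,0,0,0,0,0.04],
    [0,0,0,0,0,0,0.04],
    [0,0,0,0,0,0,0.04],
    [0,0,0,0,0,0,0.04],
    [0,0,0,0,0,0,0.04],
  ],
)

```text
clock: 11.75
position: [0.5475, 0.0495, 0.0592]
ee_rot: [0.696, 0.718, 0.001, 0.0]
ft_force: [-0.5, 1.6, 7.3]
grip_width: 0.663
```

Request:
move_arm(
  moves=[
    [0,0,0,0,0,-0.005,0.04],
    [0,0,0,0,0,-0.018,0.04],
    [0,0,0,0,0,-0.036,0.04],
    [0,0,0,0,0,-0.054,0.04],
    [0,0,0,0,0,-0.072,0.04],
    [0,0,0,0,0,-0.09,0.04],
    [0,0,0,0,0,-0.108,0.04],
    [0,0,0,0,0,-0.126,0.04],
    [0,0,0,0,0,-0.138,0.04],
    [0,0,0,0,0,-0.142,0.04],
  ],
)

```text
clock: 12.75
position: [0.547, 0.0486, 0.2015]
ee_rot: [0.696, 0.718, 0.001, 0.0]
ft_force: [-0.2, 1.1, -2.3]
grip_width: 0.663
```

```bash
python3 -c "
from h import *
to(.518,.318,.2,92)
snap('scene','s3',(200,100,460,300),3)"
```

```text
rotdeg [ 0.12 -0.04 -0.19] shift [ 0.2702 -0.0204  0.0016] pos [0.547  0.0486 0.2015]
```

View pics/s3.png

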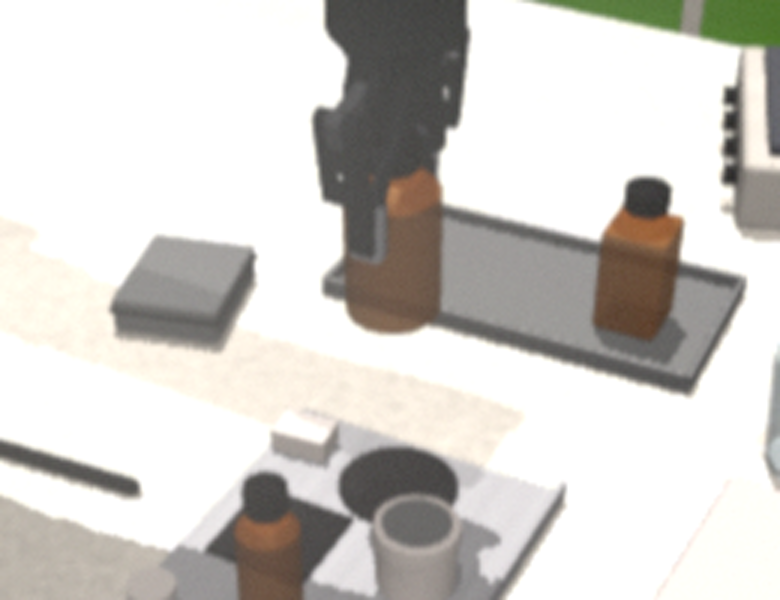

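The round bottle hangs upright (395,250), square stands in tray (645,260), jar unchanged.

Request:
move_arm(
  moves=[
    [0,0,0,0.01,-0.001,0,0.04],
    [0,0,0,0.035,-0.003,0,0.04],
    [0,0,0,0.065,-0.005,0,0.04],
    [0,0,0,0.1,-0.007,0,0.04],
    [0,0,0,0.135,-0.01,0,0.04],
    [0,0,0,0.17,-0.013,0,0.04],
    [0,0,0,0.205,-0.016,0,0.04],
    [0,0,0,0.24,-0.019,0,0.04],
    [0,0,0,0.262,-0.02,0,0.04],
    [0,0,0,0.27,-0.02,0,0.04],
  ],
)

```text
clock: 13.8
position: [0.5158, 0.3215, 0.1982]
ee_rot: [0.694, 0.72, -0.001, -0.001]
ft_force: [-0.8, 0.2, -2.7]
grip_width: 0.659
```

Request:
move_arm(
  moves=[
    [0,0,0,0,0,0.01,0.04],
    [0,0,0,0,0,0.03,0.04],
    [0,0,0,0,0,0.053,0.04],
    [0,0,0,0,0,0.077,0.04],
    [0,0,0,0,0,0.1,0.04],
    [0,0,0,0,0,0.12,0.04],
    [0,0,0,0,0,0.134,0.04],
    [0,0,0,0,0,0.141,0.04],
    [0,0,0,0,0,0.144,0.04],
    [0,0,0,0,0,0.145,0.04],
  ],
)

```text
clock: 14.8
position: [0.5184, 0.3176, 0.0553]
ee_rot: [0.696, 0.718, 0.0, 0.0]
ft_force: [-0.1, -2.2, 0.8]
grip_width: 0.657
```

Request:
move_arm(
  moves=[
    [0,0,0,0,0,0.0005,0.04],
    [0,0,0,0,0,0.001,0.04],
    [0,0,0,0,0,0.001,0.04],
  ],
)

```text
clock: 15.1
position: [0.5186, 0.3177, 0.0552]
ee_rot: [0.696, 0.718, 0.001, 0.0]
ft_force: [-1.7, -3.3, 5.8]
grip_width: 0.66
```

Down. Release, raise, then to the slim one.

Request:
move_arm(
  moves=[
    [0,0,0,0,0,-0.001,0.065],
    [0,0,0,0,0,-0.001,0.085],
    [0,0,0,0,0,-0.001,0.085],
    [0,0,0,0,0,-0.001,0.085],
    [0,0,0,0,0,-0.01,0.085],
    [0,0,0,0,0,-0.03,0.085],
    [0,0,0,0,0,-0.06,0.085],
    [0,0,0,0,0,-0.1,0.085],
    [0,0,0,0,0,-0.13,0.085],
    [0,0,0,0,0,-0.14,0.085],
  ],
)

```text
clock: 16.1
position: [0.5193, 0.3186, 0.1983]
ee_rot: [0.696, 0.718, 0.003, 0.0]
ft_force: [0.2, 0.3, 0.5]
grip_width: 0.996
```

```bash
python3 -c "
from h import *
to(.553,-.1,.195,92)"
```

```text
rotdeg [ 0.26 -0.2  -0.2 ] shift [-0.4195  0.0205  0.0019] pos [0.5193 0.3186 0.1983]
```

Request:
move_arm(
  moves=[
    [0,0,0,-0.02,0.001,0,0.085],
    [0,0,0,-0.06,0.003,0,0.085],
    [0,0,0,-0.105,0.005,0,0.085],
    [0,0,0,-0.15,0.007,0,0.085],
    [0,0,0,-0.195,0.01,0,0.085],
    [0,0,0,-0.24,0.012,0,0.085],
    [0,0,0,-0.285,0.014,0,0.085],
    [0,0,0,-0.33,0.016,0,0.085],
    [0,0,0,-0.375,0.018,0,0.085],
    [0,0,0,-0.405,0.02,0,0.085],
  ],
)

```text
clock: 17.1
position: [0.5492, -0.0909, 0.193]
ee_rot: [0.697, 0.717, -0.001, -0.0]
ft_force: [0.6, 0.6, 0.8]
grip_width: 0.991
```

Request:
move_arm(
  moves=[
    [0,0,0,-0.012,0,0,0.085],
    [0,0,0,-0.015,0,0,0.085],
    [0,0,0,-0.015,0,0,0.085],
    [0,0,0,-0.015,0,0,0.085],
  ],
)

```text
clock: 17.5
position: [0.5512, -0.0994, 0.1934]
ee_rot: [0.695, 0.719, 0.0, -0.0]
ft_force: [0.2, 0.4, -0.5]
grip_width: 0.994
```

```bash
python3 -c "
from h import *
to(.553,-.1,.058,92)"
```

```text
rotdeg [-0.04 -0.04 -0.04] shift [-0.0008  0.0019  0.1354] pos [ 0.5512 -0.0994  0.1934]
```

Request:
move_arm(
  moves=[
    [0,0,0,-0.001,0.001,0.01,0.085],
    [0,0,0,-0.001,0.002,0.03,0.085],
    [0,0,0,-0.001,0.002,0.055,0.085],
    [0,0,0,-0.001,0.002,0.08,0.085],
    [0,0,0,-0.001,0.002,0.105,0.085],
    [0,0,0,-0.001,0.002,0.124,0.085],
    [0,0,0,-0.001,0.002,0.133,0.085],
    [0,0,0,-0.001,0.002,0.135,0.07],
    [0,0,0,-0.001,0.002,0.135,0.055],
    [0,0,0,-0.001,0.002,0.135,0.045],
  ],
)

```text
clock: 18.5
position: [0.5539, -0.1021, 0.0597]
ee_rot: [0.696, 0.718, 0.001, 0.001]
ft_force: [-0.0, -0.7, 0.5]
grip_width: 0.531
```

Request:
move_arm(
  moves=[
    [0,0,0,0,0,0,0.035],
    [0,0,0,0,0,0,0.02],
    [0,0,0,0,0,0,0.02],
    [0,0,0,0,0,0,0.02],
    [0,0,0,0,0,0,0.02],
  ],
)

```text
clock: 19.0
position: [0.5541, -0.1016, 0.06]
ee_rot: [0.696, 0.718, 0.001, 0.0]
ft_force: [-0.9, 2.7, 6.0]
grip_width: 0.434
```

Request:
move_arm(
  moves=[
    [0,0,0,0,0,-0.005,0.02],
    [0,0,0,0,0,-0.018,0.02],
    [0,0,0,0,0,-0.036,0.02],
    [0,0,0,0,0,-0.054,0.02],
    [0,0,0,0,0,-0.072,0.02],
    [0,0,0,0,0,-0.09,0.02],
    [0,0,0,0,0,-0.108,0.02],
    [0,0,0,0,0,-0.126,0.02],
    [0,0,0,0,0,-0.138,0.02],
    [0,0,0,0,0,-0.142,0.02],
  ],
)

```text
clock: 20.0
position: [0.5537, -0.1025, 0.2025]
ee_rot: [0.696, 0.718, 0.001, 0.001]
ft_force: [0.1, 0.8, -2.7]
grip_width: 0.431
```

```bash
python3 -c "
from h import *
to(.433,.313,.2,92)
snap('scene','s4',(200,80,460,340),2.3)"
```

```text
rotdeg [ 0.13 -0.01 -0.19] shift [ 0.4191 -0.1076  0.0023] pos [ 0.5537 -0.1025  0.2025]
```

View pics/s4.png

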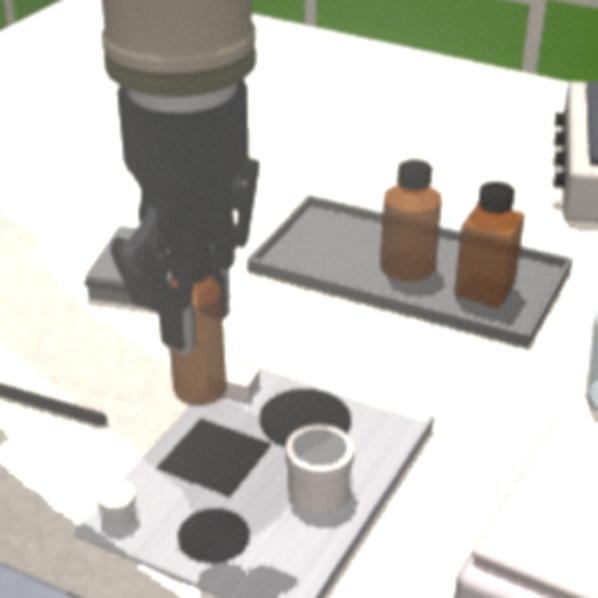

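The slim bottle is held upright; the round and square stand upright in the tray; pads are bare at crop (305,418), (215,457), (214,536).

Request:
move_arm(
  moves=[
    [0,0,0,0.012,-0.003,0,0.02],
    [0,0,0,0.04,-0.01,0,0.02],
    [0,0,0,0.075,-0.019,0,0.02],
    [0,0,0,0.11,-0.028,0,0.02],
    [0,0,0,0.145,-0.037,0,0.02],
    [0,0,0,0.18,-0.046,0,0.02],
    [0,0,0,0.215,-0.055,0,0.02],
    [0,0,0,0.25,-0.064,0,0.02],
    [0,0,0,0.285,-0.073,0,0.02],
    [0,0,0,0.32,-0.082,0,0.02],
  ],
)

```text
clock: 21.05
position: [0.4594, 0.2168, 0.1999]
ee_rot: [0.696, 0.718, -0.001, -0.0]
ft_force: [0.4, -0.8, -1.8]
grip_width: 0.424
```

Request:
move_arm(
  moves=[
    [0,0,0,0.035,-0.009,0,0.02],
    [0,0,0,0.067,-0.018,0,0.02],
    [0,0,0,0.09,-0.024,0,0.02],
    [0,0,0,0.099,-0.026,0.005,0.02],
    [0,0,0,0.099,-0.026,0.02,0.02],
    [0,0,0,0.099,-0.026,0.04,0.02],
    [0,0,0,0.099,-0.026,0.063,0.02],
    [0,0,0,0.099,-0.026,0.086,0.02],
    [0,0,0,0.099,-0.026,0.109,0.02],
    [0,0,0,0.099,-0.026,0.126,0.02],
  ],
)

```text
clock: 22.05
position: [0.4311, 0.3117, 0.0725]
ee_rot: [0.696, 0.718, -0.001, 0.0]
ft_force: [0.1, 1.0, -2.6]
grip_width: 0.428
```

Request:
move_arm(
  moves=[
    [0,0,0,0,0,0.01,0.02],
    [0,0,0,0,0,0.016,0.02],
    [0,0,0,0,0,0.019,0.02],
    [0,0,0,0,0,0.02,0.02],
    [0,0,0,0,0,0.02,0.02],
  ],
)

```text
clock: 22.55
position: [0.4324, 0.3129, 0.0559]
ee_rot: [0.696, 0.718, 0.0, 0.0]
ft_force: [-3.0, -3.8, 5.6]
grip_width: 0.433
```

Request:
move_arm(
  moves=[
    [0,0,0,0,0,-0.001,0.045],
    [0,0,0,0,0,-0.001,0.07],
    [0,0,0,0,0,-0.001,0.085],
    [0,0,0,0,0,-0.001,0.085],
    [0,0,0,0,0,-0.01,0.085],
    [0,0,0,0,0,-0.03,0.085],
    [0,0,0,0,0,-0.06,0.085],
    [0,0,0,0,0,-0.1,0.085],
    [0,0,0,0,0,-0.13,0.085],
    [0,0,0,0,0,-0.14,0.085],
  ],
)

```text
clock: 23.55
position: [0.4332, 0.3141, 0.199]
ee_rot: [0.696, 0.718, 0.003, -0.0]
ft_force: [-0.1, 0.4, 0.1]
grip_width: 1.0
```

```bash
python3 -c "
from h import *
to(.603,-.017,.195,92)
snap('top','t2',(262,172,402,292),5)
for k,u in [('round',(332.6,261.7)),('sq',(293.5,278.7)),('slim',(293,313))]: print(k,at('scene',u,.009))"
```

```text
rotdeg [ 0.23 -0.22 -0.19] shift [-0.3363  0.1592  0.0033] pos [0.4332 0.3141 0.199 ]
round [0.5515 0.0521 0.009 ]
sq [ 0.5122 -0.0291  0.009 ]
slim [ 0.5604 -0.1038  0.009 ]
```

View pics/t2.png

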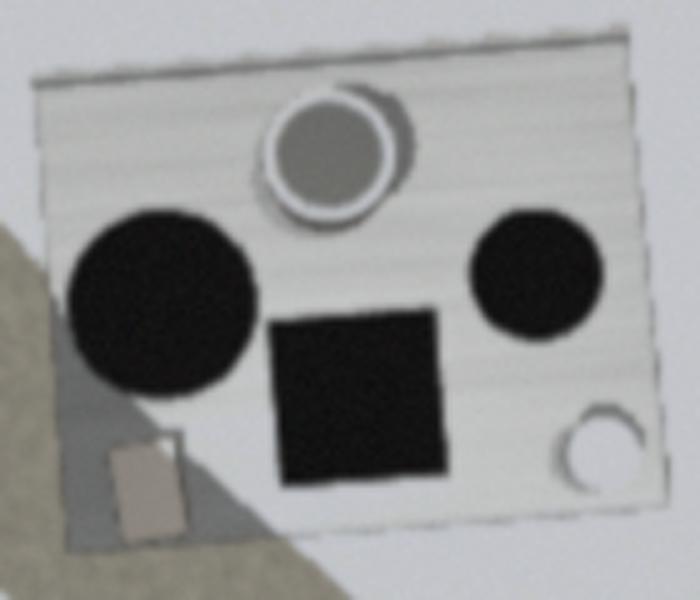

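Pads all bare, jar unmoved at (329,155) in the crop. To the jar.

Request:
move_arm(
  moves=[
    [0,0,0,-0.012,0.006,0,0.085],
    [0,0,0,-0.045,0.02,0,0.085],
    [0,0,0,-0.085,0.04,0,0.085],
    [0,0,0,-0.125,0.06,0,0.085],
    [0,0,0,-0.165,0.08,0,0.085],
    [0,0,0,-0.205,0.1,0,0.085],
    [0,0,0,-0.245,0.12,0,0.085],
    [0,0,0,-0.285,0.138,0,0.085],
    [0,0,0,-0.32,0.152,0,0.085],
    [0,0,0,-0.336,0.159,0,0.085],
  ],
)

```text
clock: 24.6
position: [0.6012, -0.0235, 0.193]
ee_rot: [0.698, 0.716, -0.002, 0.0]
ft_force: [-0.7, 0.5, 0.2]
grip_width: 0.995
```

Request:
move_arm(
  moves=[
    [0,0,0,0,0,0.01,0.085],
    [0,0,0,0,0,0.03,0.085],
    [0,0,0,0,0,0.055,0.085],
    [0,0,0,0,0,0.08,0.085],
    [0,0,0,0,0,0.1,0.085],
    [0,0,0,0,0,0.11,0.085],
    [0,0,0,0,0,0.11,0.085],
  ],
)

```text
clock: 25.3
position: [0.5999, -0.0173, 0.0826]
ee_rot: [0.696, 0.718, -0.002, -0.001]
ft_force: [-0.2, 0.2, 1.1]
grip_width: 0.998
```

```bash
python3 -c "
from h import *
to(.603,-.017,.019,92)"
```

```text
rotdeg [-0.23  0.02 -0.15] shift [0.0002 0.0034 0.0636] pos [ 0.5999 -0.0173  0.0826]
```

Request:
move_arm(
  moves=[
    [0,0,0,0,0.002,0.01,0.085],
    [0,0,0,0,0.002,0.03,0.085],
    [0,0,0,0,0.002,0.048,0.085],
    [0,0,0,0,0.002,0.06,0.085],
    [0,0,0,0,0.002,0.064,0.085],
    [0,0,0,0,0.002,0.064,0.07],
    [0,0,0,0,0.002,0.064,0.055],
    [0,0,0,0,0.002,0.064,0.045],
    [0,0,0,0,0.002,0.064,0.035],
    [0,0,0,0,0.002,0.064,0.035],
  ],
  grip_force=40,
)

```text
clock: 26.3
position: [0.6044, -0.0173, 0.0221]
ee_rot: [0.696, 0.718, 0.001, 0.0]
ft_force: [-1.1, 0.4, 6.1]
grip_width: 0.619
```

Request:
move_arm(
  moves=[
    [0,0,0,0,0,0,0.035],
    [0,0,0,0,0,0,0.035],
    [0,0,0,0,0,-0.01,0.035],
    [0,0,0,0,0,-0.03,0.035],
    [0,0,0,0,0,-0.055,0.035],
    [0,0,0,0,0,-0.08,0.035],
    [0,0,0,0,0,-0.105,0.035],
    [0,0,0,0,0,-0.13,0.035],
    [0,0,0,0,0,-0.148,0.035],
    [0,0,0,0,0,-0.152,0.035],
  ],
)

```text
clock: 27.3
position: [0.6047, -0.0178, 0.1756]
ee_rot: [0.696, 0.718, 0.002, 0.001]
ft_force: [0.3, -0.4, -2.3]
grip_width: 0.623
```

```bash
python3 -c "
from h import *
to(.5575,-.335,.165,92)"
```

```text
rotdeg [ 0.23 -0.03 -0.2 ] shift [-0.3156 -0.0571  0.0103] pos [ 0.6047 -0.0178  0.1756]
```

Request:
move_arm(
  moves=[
    [0,0,0,-0.01,-0.002,0,0.035],
    [0,0,0,-0.035,-0.007,0,0.035],
    [0,0,0,-0.07,-0.013,0,0.035],
    [0,0,0,-0.11,-0.02,0,0.035],
    [0,0,0,-0.15,-0.028,0,0.035],
    [0,0,0,-0.19,-0.035,0,0.035],
    [0,0,0,-0.23,-0.042,0,0.035],
    [0,0,0,-0.27,-0.05,0,0.035],
    [0,0,0,-0.302,-0.055,0,0.035],
    [0,0,0,-0.316,-0.057,0,0.035],
  ],
)

```text
clock: 28.3
position: [0.5536, -0.3396, 0.1714]
ee_rot: [0.698, 0.716, -0.001, -0.001]
ft_force: [-0.1, -1.2, -2.0]
grip_width: 0.617
```

Request:
move_arm(
  moves=[
    [0,0,0,0,0,0,0.035],
    [0,0,0,0,0,0.01,0.035],
    [0,0,0,0,0,0.025,0.035],
    [0,0,0,0,0,0.04,0.035],
    [0,0,0,0,0,0.055,0.035],
    [0,0,0,0,0,0.065,0.035],
    [0,0,0,0,0,0.07,0.035],
    [0,0,0,0,0,0.072,0.035],
    [0,0,0,0,0,0.072,0.035],
  ],
)

```text
clock: 29.2
position: [0.5568, -0.3353, 0.1009]
ee_rot: [0.696, 0.718, 0.0, 0.0]
ft_force: [0.0, 0.5, -1.3]
grip_width: 0.615
```

```bash
python3 -c "
from h import *
to(.5575,-.335,.0945,92)
snap('scene','s5',(100,200,360,460),2.3)"
```

```text
rotdeg [ 0.01  0.01 -0.18] shift [0.0003 0.0007 0.0064] pos [ 0.5568 -0.3353  0.1009]
```

View pics/s5.png

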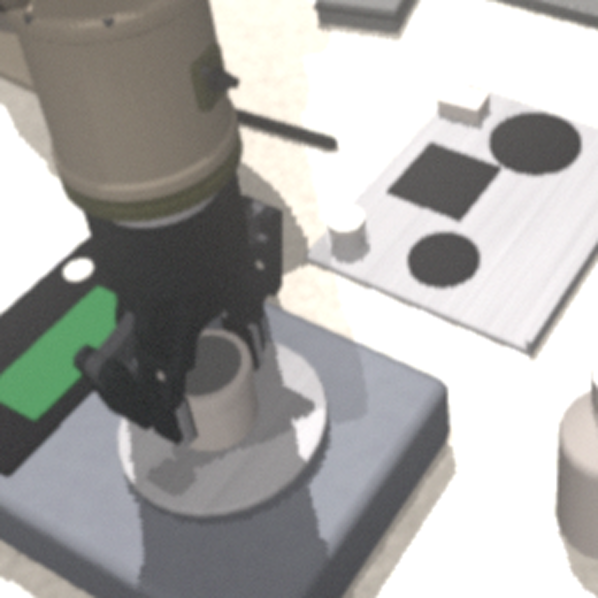

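The jar (bottom around crop (220,430)) hangs just above the pan's middle (222,428). Lower and feel contact.

Request:
move_arm(
  moves=[
    [0,0,0,0,0,0.002,0.035],
    [0,0,0,0,0,0.004,0.035],
    [0,0,0,0,0,0.004,0.035],
    [0,0,0,0,0,0.004,0.035],
  ],
)

```text
clock: 29.65
position: [0.5567, -0.3351, 0.0968]
ee_rot: [0.696, 0.718, 0.0, -0.0]
ft_force: [0.2, 0.4, -1.8]
grip_width: 0.625
```

Request:
move_arm(
  moves=[
    [0,0,0,0,0,0.001,0.035],
    [0,0,0,0,0,0.002,0.035],
    [0,0,0,0,0,0.002,0.035],
  ],
)

```text
clock: 29.95
position: [0.5568, -0.3353, 0.096]
ee_rot: [0.696, 0.718, 0.0, 0.0]
ft_force: [-4.9, 3.3, 9.9]
grip_width: 0.62
```

Request:
move_arm(
  moves=[
    [0,0,0,0,0,-0.001,0.06],
    [0,0,0,0,0,-0.001,0.085],
    [0,0,0,0,0,-0.001,0.085],
    [0,0,0,0,0,-0.001,0.085],
    [0,0,0,0,0,-0.01,0.085],
    [0,0,0,0,0,-0.03,0.085],
    [0,0,0,0,0,-0.055,0.085],
    [0,0,0,0,0,-0.08,0.085],
    [0,0,0,0,0,-0.1,0.085],
    [0,0,0,0,0,-0.105,0.085],
  ],
)

```text
clock: 30.95
position: [0.5575, -0.336, 0.2028]
ee_rot: [0.696, 0.718, 0.001, 0.002]
ft_force: [0.1, -0.2, 0.4]
grip_width: 0.996
```

```bash
python3 -c "
from h import *
to(.518,.318,.2,92)
a=cams.camera('top')[150:340,110:230,::-1];b=cams.camera('top')[150:340,420:570,::-1]
cv2.imwrite('pics/t3.png',cv2.resize(cv2.convertScaleAbs(np.hstack([a,b]),alpha=1.5),None,fx=2.9,fy=2.9,interpolation=cv2.INTER_CUBIC))
"
```

```text
rotdeg [ 0.21  0.1  -0.19] shift [ 0.6549 -0.0188  0.0016] pos [ 0.5575 -0.336   0.2028]
```

View pics/t3.png

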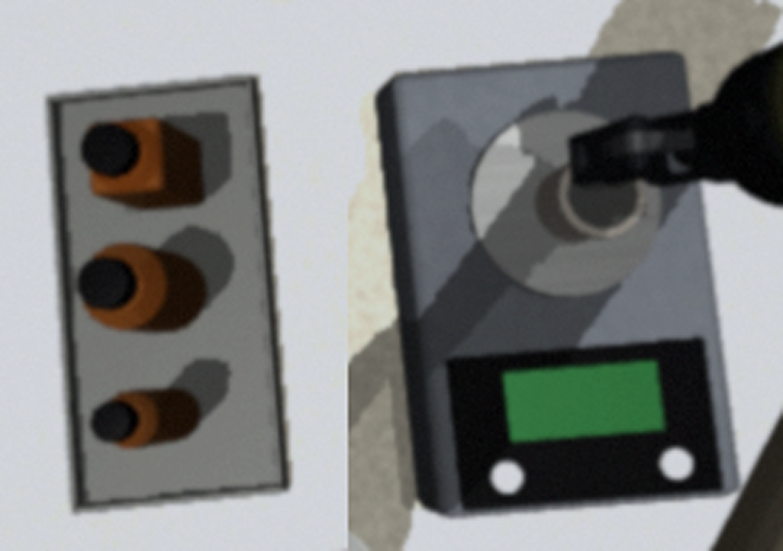

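The three bottles stand in the tray (caps at (111,150), (108,284), (115,421) in the mosaic), the jar is upright on the pan (lid at (602,200), pan centre (568,203), with parallax).

```bash
python3 -c "
from h import *
print('jar',at('top',(507.6,219),.128),'pan',at('top',(495.9,220),.08))
for k,u in [('sq',(148.3,201.7)),('round',(147.2,247.9)),('slim',(149.7,295.2))]: print(k,at('top',u,.121))"
```

```text
jar [ 0.5495 -0.3355  0.128 ] pan [ 0.5537 -0.3336  0.08  ]
sq [0.6009 0.3151 0.121 ]
round [0.5158 0.3165 0.121 ]
slim [0.4301 0.3112 0.121 ]
```

Request:
move_arm(
  moves=[
    [0,0,0,0.012,0,0,0.085],
    [0,0,0,0.045,-0.001,0,0.085],
    [0,0,0,0.085,-0.002,0,0.085],
    [0,0,0,0.125,-0.003,0,0.085],
    [0,0,0,0.165,-0.005,0,0.085],
    [0,0,0,0.205,-0.006,0,0.085],
    [0,0,0,0.245,-0.007,0,0.085],
    [0,0,0,0.285,-0.008,0,0.085],
    [0,0,0,0.325,-0.009,0,0.085],
    [0,0,0,0.365,-0.01,0,0.085],
  ],
)

```text
clock: 32.05
position: [0.5337, 0.0318, 0.1986]
ee_rot: [0.695, 0.719, -0.001, -0.001]
ft_force: [1.7, 0.5, -0.2]
grip_width: 0.996
```

Request:
move_arm(
  moves=[
    [0,0,0,0.04,-0.001,0,0.085],
    [0,0,0,0.08,-0.002,0,0.085],
    [0,0,0,0.12,-0.003,0,0.085],
    [0,0,0,0.16,-0.004,0,0.085],
    [0,0,0,0.2,-0.005,0,0.085],
    [0,0,0,0.24,-0.006,0,0.085],
    [0,0,0,0.27,-0.008,0,0.085],
    [0,0,0,0.287,-0.009,0,0.085],
    [0,0,0,0.29,-0.009,0,0.085],
    [0,0,0,0.29,-0.009,0,0.085],
  ],
)

```text
clock: 33.05
position: [0.5168, 0.3179, 0.1993]
ee_rot: [0.696, 0.718, -0.001, 0.0]
ft_force: [0.7, -0.0, -0.4]
grip_width: 0.992
```

```bash
python3 -c "
from h import *
to(.5185,.318,.055,92)"
```

```text
rotdeg [-0.03  0.07 -0.2 ] shift [0.0002 0.0017 0.1443] pos [0.5168 0.3179 0.1993]
```

Descend, grip at 60 N, lift.

Request:
move_arm(
  moves=[
    [0,0,0,0,0.001,0.01,0.085],
    [0,0,0,0,0.001,0.03,0.085],
    [0,0,0,0,0.001,0.055,0.085],
    [0,0,0,0,0.001,0.085,0.085],
    [0,0,0,0,0.001,0.112,0.085],
    [0,0,0,0,0.001,0.132,0.085],
    [0,0,0,0,0.001,0.14,0.085],
    [0,0,0,0,0.001,0.143,0.085],
    [0,0,0,0,0.001,0.143,0.07],
    [0,0,0,0,0.001,0.143,0.06],
  ],
  grip_force=60,
)

```text
clock: 34.05
position: [0.5186, 0.3192, 0.058]
ee_rot: [0.696, 0.718, 0.001, 0.0]
ft_force: [-0.1, 0.3, 0.6]
grip_width: 0.714
```

Request:
move_arm(
  moves=[
    [0,0,0,0,0,0,0.04],
    [0,0,0,0,0,0,0.04],
    [0,0,0,0,0,0,0.04],
    [0,0,0,0,0,0,0.04],
    [0,0,0,0,0,0,0.04],
  ],
)

```text
clock: 34.55
position: [0.5187, 0.3198, 0.0586]
ee_rot: [0.696, 0.718, 0.002, 0.0]
ft_force: [-0.5, 0.3, 4.2]
grip_width: 0.654
```

Request:
move_arm(
  moves=[
    [0,0,0,0,0,-0.005,0.04],
    [0,0,0,0,0,-0.018,0.04],
    [0,0,0,0,0,-0.036,0.04],
    [0,0,0,0,0,-0.054,0.04],
    [0,0,0,0,0,-0.072,0.04],
    [0,0,0,0,0,-0.09,0.04],
    [0,0,0,0,0,-0.108,0.04],
    [0,0,0,0,0,-0.126,0.04],
    [0,0,0,0,0,-0.138,0.04],
    [0,0,0,0,0,-0.142,0.04],
  ],
)

```text
clock: 35.55
position: [0.5184, 0.3191, 0.2008]
ee_rot: [0.696, 0.718, 0.001, 0.0]
ft_force: [0.1, 0.0, -2.7]
grip_width: 0.655
```

```bash
python3 -c "
from h import *
to(.549,.0545,.2,92)"
```

```text
rotdeg [ 0.11 -0.08 -0.19] shift [-0.2655  0.0223  0.0004] pos [0.5184 0.3191 0.2008]
```

Request:
move_arm(
  moves=[
    [0,0,0,-0.01,0.001,0,0.04],
    [0,0,0,-0.035,0.003,0,0.04],
    [0,0,0,-0.065,0.006,0,0.04],
    [0,0,0,-0.1,0.009,0,0.04],
    [0,0,0,-0.135,0.012,0,0.04],
    [0,0,0,-0.17,0.015,0,0.04],
    [0,0,0,-0.205,0.018,0,0.04],
    [0,0,0,-0.238,0.02,0,0.04],
    [0,0,0,-0.259,0.022,0,0.04],
    [0,0,0,-0.265,0.022,0,0.04],
  ],
)

```text
clock: 36.55
position: [0.5478, 0.0507, 0.1981]
ee_rot: [0.697, 0.717, -0.001, 0.0]
ft_force: [-0.2, -0.3, -2.3]
grip_width: 0.658
```

Request:
move_arm(
  moves=[
    [0,0,0,0,0,0.0,0.04],
    [0,0,0,0,0,0.015,0.04],
    [0,0,0,0,0,0.035,0.04],
    [0,0,0,0,0,0.058,0.04],
    [0,0,0,0,0,0.08,0.04],
    [0,0,0,0,0,0.1,0.04],
    [0,0,0,0,0,0.115,0.04],
    [0,0,0,0,0,0.124,0.04],
    [0,0,0,0,0,0.128,0.04],
    [0,0,0,0,0,0.128,0.04],
  ],
)

```text
clock: 37.55
position: [0.5483, 0.0551, 0.0707]
ee_rot: [0.696, 0.718, -0.0, -0.0]
ft_force: [0.1, -0.5, -2.3]
grip_width: 0.655
```

```bash
python3 -c "
from h import *
to(.549,.0545,.063,92)"
```

```text
rotdeg [-0.01 -0.   -0.16] shift [-0.0006  0.0007  0.0077] pos [0.5483 0.0551 0.0707]
```

Request:
move_arm(
  moves=[
    [0,0,0,-0.0005,0.0005,0.003,0.04],
    [0,0,0,-0.0005,0.0005,0.006,0.04],
    [0,0,0,-0.0005,0.0005,0.008,0.04],
    [0,0,0,-0.0005,0.0005,0.0085,0.04],
    [0,0,0,-0.0005,0.0005,0.0085,0.04],
  ],
)

```text
clock: 38.05
position: [0.549, 0.0543, 0.0626]
ee_rot: [0.696, 0.718, 0.0, 0.0]
ft_force: [-0.6, -0.8, 0.6]
grip_width: 0.653
```

Request:
move_arm(
  moves=[
    [0,0,0,0,0,0.001,0.04],
    [0,0,0,0,0,0.0015,0.04],
    [0,0,0,0,0,0.0015,0.04],
  ],
)

```text
clock: 38.35
position: [0.5495, 0.0544, 0.0625]
ee_rot: [0.696, 0.718, 0.001, 0.0]
ft_force: [-4.7, -0.7, 17.1]
grip_width: 0.655
```

Firm contact; ease off, release, raise, then to the slim one.

Request:
move_arm(
  moves=[
    [0,0,0,0,0,-0.0015,0.04],
    [0,0,0,0,0,-0.0015,0.065],
    [0,0,0,0,0,-0.0015,0.085],
    [0,0,0,0,0,-0.0015,0.085],
    [0,0,0,0,0,-0.01,0.085],
    [0,0,0,0,0,-0.03,0.085],
    [0,0,0,0,0,-0.06,0.085],
    [0,0,0,0,0,-0.1,0.085],
    [0,0,0,0,0,-0.13,0.085],
    [0,0,0,0,0,-0.137,0.085],
  ],
)

```text
clock: 39.35
position: [0.5505, 0.0543, 0.2021]
ee_rot: [0.696, 0.718, 0.003, 0.001]
ft_force: [0.6, -0.3, -0.5]
grip_width: 0.991
```

```bash
python3 -c "
from h import *
to(.4325,.313,.2,92)"
```

```text
rotdeg [ 0.33 -0.09 -0.2 ] shift [ 0.2623 -0.1098  0.0019] pos [0.5505 0.0543 0.2021]
```

Request:
move_arm(
  moves=[
    [0,0,0,0.015,-0.006,0,0.085],
    [0,0,0,0.045,-0.019,0,0.085],
    [0,0,0,0.085,-0.035,0,0.085],
    [0,0,0,0.125,-0.052,0,0.085],
    [0,0,0,0.165,-0.068,0,0.085],
    [0,0,0,0.205,-0.085,0,0.085],
    [0,0,0,0.24,-0.1,0,0.085],
    [0,0,0,0.258,-0.107,0,0.085],
    [0,0,0,0.262,-0.109,0,0.085],
    [0,0,0,0.262,-0.109,0,0.085],
  ],
)

```text
clock: 40.35
position: [0.4314, 0.3125, 0.1976]
ee_rot: [0.696, 0.718, -0.0, 0.0]
ft_force: [-0.1, -1.1, -0.2]
grip_width: 0.997
```

```bash
python3 -c "
from h import *
to(.4325,.313,.056,92)"
```

```text
rotdeg [-0.01  0.03 -0.14] shift [0.0006 0.0011 0.1416] pos [0.4314 0.3125 0.1976]
```

Request:
move_arm(
  moves=[
    [0,0,0,0,0.001,0.01,0.085],
    [0,0,0,0,0.001,0.03,0.085],
    [0,0,0,0,0.001,0.055,0.085],
    [0,0,0,0,0.001,0.085,0.085],
    [0,0,0,0,0.001,0.112,0.085],
    [0,0,0,0,0.001,0.132,0.085],
    [0,0,0,0,0.001,0.139,0.085],
    [0,0,0,0,0.001,0.141,0.07],
    [0,0,0,0,0.001,0.141,0.055],
    [0,0,0,0,0.001,0.141,0.045],
  ],
)

```text
clock: 41.35
position: [0.4332, 0.3129, 0.0579]
ee_rot: [0.696, 0.718, 0.001, 0.0]
ft_force: [-0.2, 0.4, 0.3]
grip_width: 0.53
```

Request:
move_arm(
  moves=[
    [0,0,0,0,0,0,0.035],
    [0,0,0,0,0,0,0.02],
    [0,0,0,0,0,0,0.02],
    [0,0,0,0,0,0,0.02],
    [0,0,0,0,0,0,0.02],
  ],
)

```text
clock: 41.85
position: [0.4332, 0.3137, 0.0581]
ee_rot: [0.696, 0.718, 0.001, -0.0]
ft_force: [-0.5, 0.7, 6.7]
grip_width: 0.429
```

Request:
move_arm(
  moves=[
    [0,0,0,0,0,-0.005,0.02],
    [0,0,0,0,0,-0.018,0.02],
    [0,0,0,0,0,-0.036,0.02],
    [0,0,0,0,0,-0.054,0.02],
    [0,0,0,0,0,-0.072,0.02],
    [0,0,0,0,0,-0.09,0.02],
    [0,0,0,0,0,-0.108,0.02],
    [0,0,0,0,0,-0.126,0.02],
    [0,0,0,0,0,-0.138,0.02],
    [0,0,0,0,0,-0.142,0.02],
  ],
)

```text
clock: 42.85
position: [0.4329, 0.3129, 0.2005]
ee_rot: [0.696, 0.718, 0.001, -0.0]
ft_force: [0.2, 0.2, -1.9]
grip_width: 0.428
```

```bash
python3 -c "
from h import *
to(.558,-.1015,.2,92)"
```

```text
rotdeg [ 0.09 -0.08 -0.19] shift [-4.182e-01  1.119e-01  1.000e-04] pos [0.4329 0.3129 0.2005]
```

Request:
move_arm(
  moves=[
    [0,0,0,-0.012,0.003,0,0.02],
    [0,0,0,-0.04,0.011,0,0.02],
    [0,0,0,-0.075,0.02,0,0.02],
    [0,0,0,-0.11,0.03,0,0.02],
    [0,0,0,-0.145,0.039,0,0.02],
    [0,0,0,-0.18,0.048,0,0.02],
    [0,0,0,-0.215,0.058,0,0.02],
    [0,0,0,-0.25,0.067,0,0.02],
    [0,0,0,-0.285,0.076,0,0.02],
    [0,0,0,-0.32,0.086,0,0.02],
  ],
)

```text
clock: 43.85
position: [0.5279, -0.007, 0.1979]
ee_rot: [0.696, 0.718, -0.001, -0.0]
ft_force: [0.4, 0.6, -2.7]
grip_width: 0.426
```

Request:
move_arm(
  moves=[
    [0,0,0,-0.035,0.009,0,0.02],
    [0,0,0,-0.067,0.018,0,0.02],
    [0,0,0,-0.09,0.024,0,0.02],
    [0,0,0,-0.098,0.026,0.005,0.02],
    [0,0,0,-0.098,0.026,0.02,0.02],
    [0,0,0,-0.098,0.026,0.042,0.02],
    [0,0,0,-0.098,0.026,0.067,0.02],
    [0,0,0,-0.098,0.026,0.092,0.02],
    [0,0,0,-0.098,0.026,0.115,0.02],
    [0,0,0,-0.098,0.026,0.125,0.02],
  ],
)

```text
clock: 44.85
position: [0.5554, -0.0997, 0.0703]
ee_rot: [0.695, 0.719, -0.001, -0.002]
ft_force: [-0.0, 0.8, -2.0]
grip_width: 0.432
```

Request:
move_arm(
  moves=[
    [0,0,0,0,0,0.003,0.02],
    [0,0,0,0,0,0.003,0.02],
    [0,0,0,0,0,0.003,0.02],
  ],
)

```text
clock: 45.15
position: [0.5584, -0.1014, 0.0717]
ee_rot: [0.696, 0.718, 0.001, 0.0]
ft_force: [0.1, 0.1, -1.7]
grip_width: 0.427
```

```bash
python3 -c "
from h import *
to(.558,-.1015,.063,92)
snap('scene','s6',(220,180,400,340),4)"
```

```text
rotdeg [ 0.09 -0.01 -0.16] shift [-0.0001 -0.0004  0.0087] pos [ 0.5584 -0.1014  0.0717]
```

View pics/s6.png

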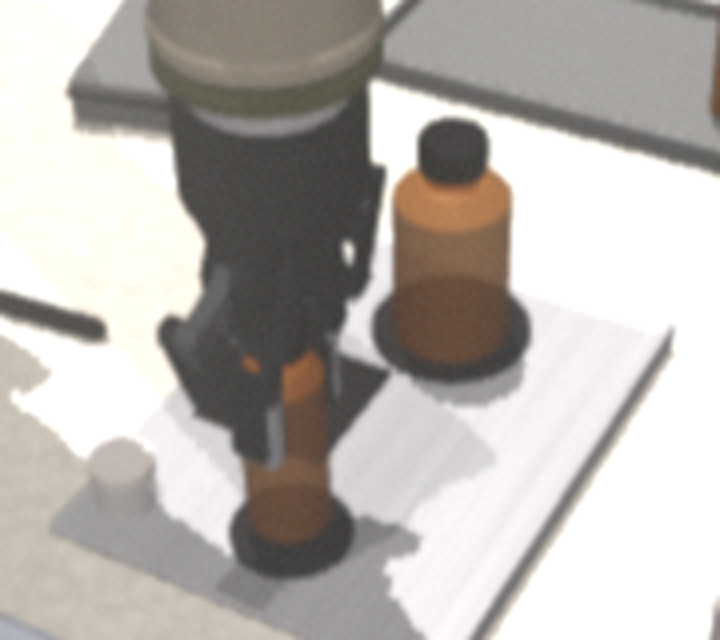

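The round bottle sits centred on its pad (bottle 393–510, pad 373–528), the slim hangs over its own (bottle centre 288, pad 291). Lower it.

Request:
move_arm(
  moves=[
    [0,0,0,0,0,0.003,0.02],
    [0,0,0,0,0,0.006,0.02],
    [0,0,0,0,0,0.008,0.02],
    [0,0,0,0,0,0.009,0.02],
    [0,0,0,0,0,0.009,0.02],
  ],
)

```text
clock: 45.7
position: [0.558, -0.1015, 0.0622]
ee_rot: [0.696, 0.718, 0.0, 0.0]
ft_force: [-2.2, 1.3, 4.3]
grip_width: 0.424
```

Request:
move_arm(
  moves=[
    [0,0,0,0,0,0.0005,0.02],
    [0,0,0,0,0,0.001,0.02],
    [0,0,0,0,0,0.001,0.02],
  ],
)

```text
clock: 46.0
position: [0.5584, -0.1014, 0.0621]
ee_rot: [0.696, 0.718, 0.001, 0.0]
ft_force: [-3.7, 1.6, 12.8]
grip_width: 0.425
```

Request:
move_arm(
  moves=[
    [0,0,0,0,0,-0.0015,0.02],
    [0,0,0,0,0,-0.0015,0.045],
    [0,0,0,0,0,-0.0015,0.075],
    [0,0,0,0,0,-0.0015,0.085],
    [0,0,0,0,0,-0.01,0.085],
    [0,0,0,0,0,-0.03,0.085],
    [0,0,0,0,0,-0.06,0.085],
    [0,0,0,0,0,-0.1,0.085],
    [0,0,0,0,0,-0.13,0.085],
    [0,0,0,0,0,-0.137,0.085],
  ],
)

```text
clock: 47.0
position: [0.5594, -0.1021, 0.2021]
ee_rot: [0.696, 0.718, 0.002, 0.002]
ft_force: [0.4, 0.6, 0.6]
grip_width: 0.999
```

```bash
python3 -c "
from h import *
to(.604,.321,.2,92)"
```

```text
rotdeg [ 0.34 -0.   -0.2 ] shift [0.4215 0.0579 0.0024] pos [ 0.5594 -0.1021  0.2021]
```

Request:
move_arm(
  moves=[
    [0,0,0,0.015,0.002,0,0.085],
    [0,0,0,0.055,0.008,0,0.085],
    [0,0,0,0.1,0.014,0,0.085],
    [0,0,0,0.145,0.02,0,0.085],
    [0,0,0,0.19,0.026,0,0.085],
    [0,0,0,0.235,0.032,0,0.085],
    [0,0,0,0.28,0.038,0,0.085],
    [0,0,0,0.325,0.044,0,0.085],
    [0,0,0,0.365,0.05,0,0.085],
    [0,0,0,0.395,0.055,0,0.085],
  ],
)

```text
clock: 48.0
position: [0.5981, 0.2996, 0.1956]
ee_rot: [0.695, 0.719, -0.001, -0.001]
ft_force: [-0.3, 0.1, -0.6]
grip_width: 0.997
```

Request:
move_arm(
  moves=[
    [0,0,0,0.015,0.002,0,0.085],
    [0,0,0,0.024,0.003,0,0.085],
    [0,0,0,0.025,0.003,0,0.085],
    [0,0,0,0.025,0.003,0,0.085],
    [0,0,0,0.025,0.003,0,0.085],
  ],
)

```text
clock: 48.5
position: [0.6028, 0.3182, 0.1981]
ee_rot: [0.697, 0.717, 0.0, 0.0]
ft_force: [0.0, 0.2, -0.6]
grip_width: 0.996
```

```bash
python3 -c "
from h import *
to(.604,.32,.056,92)"
```

```text
rotdeg [ 0.02  0.02 -0.31] shift [0.0018 0.0012 0.1421] pos [0.6028 0.3182 0.1981]
```

Request:
move_arm(
  moves=[
    [0,0,0,0.001,0.001,0.01,0.085],
    [0,0,0,0.001,0.001,0.03,0.085],
    [0,0,0,0.001,0.001,0.055,0.085],
    [0,0,0,0.001,0.001,0.085,0.085],
    [0,0,0,0.001,0.001,0.112,0.085],
    [0,0,0,0.001,0.001,0.132,0.085],
    [0,0,0,0.001,0.001,0.139,0.085],
    [0,0,0,0.001,0.001,0.141,0.085],
    [0,0,0,0.001,0.001,0.141,0.07],
    [0,0,0,0.001,0.001,0.141,0.055],
  ],
)

```text
clock: 49.5
position: [0.6041, 0.3214, 0.0582]
ee_rot: [0.696, 0.718, 0.001, 0.0]
ft_force: [-0.0, -0.2, 0.4]
grip_width: 0.686
```

Request:
move_arm(
  moves=[
    [0,0,0,0,0,0,0.04],
    [0,0,0,0,0,0,0.03],
    [0,0,0,0,0,0,0.03],
    [0,0,0,0,0,0,0.03],
    [0,0,0,0,0,0,0.03],
  ],
)

```text
clock: 50.0
position: [0.6042, 0.3211, 0.0584]
ee_rot: [0.696, 0.718, 0.001, 0.0]
ft_force: [-1.4, -2.0, 5.1]
grip_width: 0.581
```

Request:
move_arm(
  moves=[
    [0,0,0,0,0,-0.005,0.03],
    [0,0,0,0,0,-0.018,0.03],
    [0,0,0,0,0,-0.036,0.03],
    [0,0,0,0,0,-0.054,0.03],
    [0,0,0,0,0,-0.072,0.03],
    [0,0,0,0,0,-0.09,0.03],
    [0,0,0,0,0,-0.108,0.03],
    [0,0,0,0,0,-0.126,0.03],
    [0,0,0,0,0,-0.138,0.03],
    [0,0,0,0,0,-0.142,0.03],
  ],
)

```text
clock: 51.0
position: [0.6038, 0.3214, 0.2008]
ee_rot: [0.696, 0.718, 0.001, 0.0]
ft_force: [0.3, -0.2, -2.8]
grip_width: 0.579
```

```bash
python3 -c "
from h import *
to(.509,-.026,.2,96)"
```

```text
rotdeg [ 0.12 -0.07 -4.17] shift [-3.442e-01 -1.058e-01  1.000e-04] pos [0.6038 0.3214 0.2008]
```

Request:
move_arm(
  moves=[
    [0,0,-0.5,-0.012,-0.004,0,0.03],
    [0,0,-1,-0.04,-0.012,0,0.03],
    [0,0,-1.5,-0.077,-0.023,0,0.03],
    [0,0,-2,-0.115,-0.035,0,0.03],
    [0,0,-2.5,-0.153,-0.047,0,0.03],
    [0,0,-3,-0.191,-0.059,0,0.03],
    [0,0,-3.5,-0.229,-0.071,0,0.03],
    [0,0,-4,-0.267,-0.082,0,0.03],
    [0,0,-4,-0.304,-0.093,0,0.03],
    [0,0,-4,-0.33,-0.101,0,0.03],
  ],
)

```text
clock: 52.0
position: [0.5108, -0.0155, 0.1978]
ee_rot: [0.671, 0.741, -0.001, -0.001]
ft_force: [-0.1, -0.4, -3.6]
grip_width: 0.574
```

Request:
move_arm(
  moves=[
    [0,0,0,-0.01,-0.004,0,0.03],
    [0,0,0,-0.014,-0.004,0,0.03],
    [0,0,0,-0.014,-0.004,0,0.03],
    [0,0,0,-0.014,-0.004,0,0.03],
  ],
)

```text
clock: 52.4
position: [0.5104, -0.0249, 0.1985]
ee_rot: [0.67, 0.743, -0.0, -0.0]
ft_force: [0.4, -0.2, -3.3]
grip_width: 0.578
```

```bash
python3 -c "
from h import *
to(.509,-.026,.063,96)"
```

```text
rotdeg [-0.02 -0.01 -0.07] shift [-0.001  -0.0015  0.1355] pos [ 0.5104 -0.0249  0.1985]
```

Request:
move_arm(
  moves=[
    [0,0,0,-0.001,-0.001,0.01,0.03],
    [0,0,0,-0.001,-0.001,0.028,0.03],
    [0,0,0,-0.001,-0.001,0.05,0.03],
    [0,0,0,-0.001,-0.001,0.073,0.03],
    [0,0,0,-0.001,-0.001,0.095,0.03],
    [0,0,0,-0.001,-0.001,0.113,0.03],
    [0,0,0,-0.001,-0.001,0.124,0.03],
    [0,0,0,-0.001,-0.001,0.129,0.03],
    [0,0,0,-0.001,-0.001,0.13,0.03],
    [0,0,0,-0.001,-0.001,0.13,0.03],
  ],
)

```text
clock: 53.4
position: [0.5099, -0.0272, 0.0693]
ee_rot: [0.67, 0.742, 0.0, 0.0]
ft_force: [-0.2, 0.6, -2.7]
grip_width: 0.578
```

Request:
move_arm(
  moves=[
    [0,0,0,0,0,0.003,0.03],
    [0,0,0,0,0,0.005,0.03],
    [0,0,0,0,0,0.006,0.03],
    [0,0,0,0,0,0.006,0.03],
  ],
)

```text
clock: 53.8
position: [0.5094, -0.0273, 0.0627]
ee_rot: [0.67, 0.742, 0.0, -0.0]
ft_force: [0.5, -0.1, -3.1]
grip_width: 0.578
```

Request:
move_arm(
  moves=[
    [0,0,0,0,0,0.0005,0.03],
    [0,0,0,0,0,0.001,0.03],
    [0,0,0,0,0,0.001,0.03],
  ],
)

```text
clock: 54.1
position: [0.5097, -0.0274, 0.0624]
ee_rot: [0.67, 0.742, 0.0, 0.0]
ft_force: [-1.8, -0.4, 4.5]
grip_width: 0.58
```

Contact. Release and raise.

Request:
move_arm(
  moves=[
    [0,0,0,0,0,-0.0005,0.055],
    [0,0,0,0,0,-0.0005,0.07],
    [0,0,0,0,0,-0.0005,0.07],
    [0,0,0,0,0,-0.0005,0.07],
    [0,0,0,0,0,-0.01,0.07],
    [0,0,0,0,0,-0.03,0.07],
    [0,0,0,0,0,-0.06,0.07],
    [0,0,0,0,0,-0.1,0.07],
    [0,0,0,0,0,-0.14,0.07],
    [0,0,0,0,0,-0.15,0.07],
  ],
)

```text
clock: 55.1
position: [0.5113, -0.0277, 0.2167]
ee_rot: [0.671, 0.742, 0.003, 0.002]
ft_force: [1.0, 0.8, 0.9]
grip_width: 0.822
```

Request:
move_arm(
  moves=[
    [0,0,0,0.02,-0.005,0,0.07],
    [0,0,0,0.06,-0.01,0,0.07],
    [0,0,0,0.1,-0.02,0,0.07],
    [0,0,0,0.14,-0.03,0,0.07],
    [0,0,0,0.18,-0.04,0,0.07],
    [0,0,0,0.22,-0.05,0,0.07],
    [0,0,0,0.26,-0.06,0,0.07],
    [0,0,0,0.3,-0.07,0,0.07],
    [0,0,0,0.33,-0.07,0,0.07],
    [0,0,0,0.33,-0.07,0,0.07],
  ],
)

```text
clock: 56.1
position: [0.4044, 0.2979, 0.2116]
ee_rot: [0.668, 0.744, 0.0, -0.0]
ft_force: [0.4, -0.7, -0.5]
grip_width: 0.821
```

```bash
python3 -c "
from h import *
a=cv2.convertScaleAbs(cams.camera('top')[180:280,265:395,::-1],alpha=1.4);a=cv2.resize(a,None,fx=4.5,fy=4.5,interpolation=cv2.INTER_CUBIC)
cv2.imwrite('pics/t4.png',a)
snap('scene','s7',(130,200,400,430),2.6)"
```

```text
(no output)
```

View pics/t4.png

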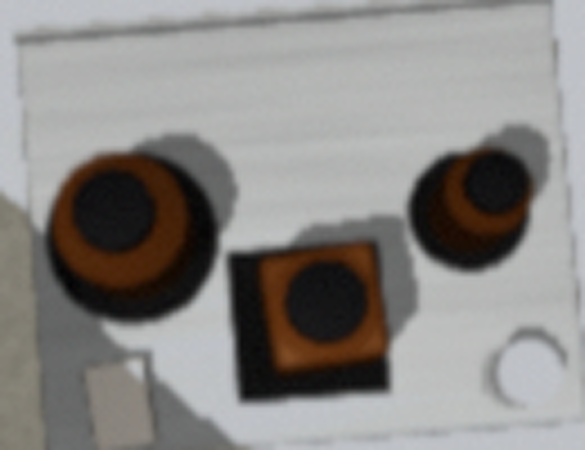

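View pics/s7.png

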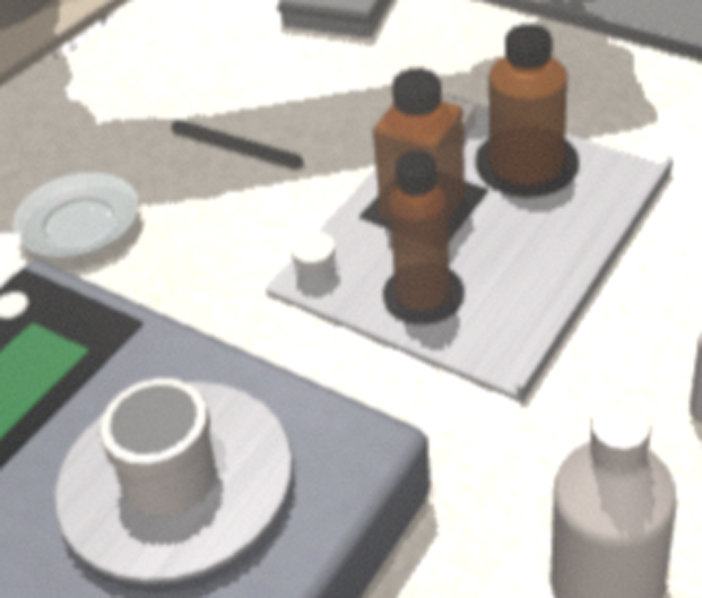

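```bash
python3 -c "
from h import *
for k,c,p in [('round',(290.1,226.7),(294.6,232.7)),('sq',(337.7,246.9),(333.7,251.3)),('slim',(375.4,220.2),(369.2,226.9))]:
    d=at('top',c,.125)-at('top',p,.009); print(k,at('top',c,.125),d[:2],np.linalg.norm(d[:2]))
f=lambda u,v:(130+u/2.6,200+v/2.6)
print(at('scene',f(155,420),.128)-at('scene',f(174,480),.08))
for k,u in [('round',(527,42)),('sq',(417,85)),('slim',(417,165))]: print(k,at('scene',f(*u),.125))"
```

```text
round [0.5469 0.0548 0.125 ] [-0.0002  0.0001] 0.00022360679774996055
sq [ 0.5079 -0.0303  0.125 ] [ 0.0017 -0.005 ] 0.00528109837060437
slim [ 0.5544 -0.0998  0.125 ] [-0.0004  0.0006] 0.0007211102550927762
[-0.0026  0.      0.048 ]
round [0.5541 0.0453 0.125 ]
sq [ 0.5151 -0.0355  0.125 ]
slim [ 0.5607 -0.1039  0.125 ]
```

```bash
python3 -c "
from h import *
o=manip.get_obs();print(o['clock'],o['position'],abs(o['joint_velocities']).max())
print(manip.hand_in())"
```

```text
56.2 [0.40618912 0.29377806 0.21165013] 0.027455773586156234
the job is handed in; nothing more can be done
None
```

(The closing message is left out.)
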